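# Mirror the screwdriver rack for a left-handed colleague

### The job

A left-handed colleague takes over this bench: move all four screwdrivers from the old rack with the coloured cradles into the white rack with the grey cradles, in reverse order, so that the one that was furthest left ends up furthest right and so on. Each driver lies level in its own cradle, its handle centred on the two saddles and its butt towards the robot, as it lay before.

Things in the scene. Friction and masses are not known exactly. Their poses are not given: they have to be found in the camera images.
- blue_handle (a point): Loose precision screwdriver, blue handle, 161 mm long, handle 89 mm long and 14 mm thick, then a thin shaft. Starts level in the blue cradle. The point: middle of the handle on its axis, near the balance point (grip across here); seated it is 31 mm above the bench, next handle 40 mm away. Its y axis points along the driver to the butt, which faces the robot; the driver may be rolled about it.
- red_handle (a point): Loose precision screwdriver, red handle, 156 mm long, handle 87 mm long and 14 mm thick, then a thin shaft. Starts level in the red cradle. The point: middle of the handle on its axis, near the balance point (grip across here); seated it is 31 mm above the bench, next handle 40 mm away. Its y axis points along the driver to the butt, which faces the robot; the driver may be rolled about it.
- yellow_handle (a point): Loose precision screwdriver, yellow handle, 151 mm long, handle 85 mm long and 14 mm thick, then a thin shaft. Starts level in the yellow cradle. The point: middle of the handle on its axis, near the balance point (grip across here); seated it is 31 mm above the bench, next handle 40 mm away. Its y axis points along the driver to the butt, which faces the robot; the driver may be rolled about it.
- black_handle (a point): Loose precision screwdriver, black handle, 171 mm long, handle 96 mm long and 16 mm thick, then a thin shaft. Starts level in the black cradle. The point: middle of the handle on its axis, near the balance point (grip across here); seated it is 32 mm above the bench, next handle 40 mm away. Its y axis points along the driver to the butt, which faces the robot; the driver may be rolled about it.
- blue_cradle: Blue plastic cradle, 74 x 40 mm, fixed on the old rack: a 4 mm foot and two V saddles 8 mm thick, 28 mm either side of its middle, that hold a handle; between them 48 mm free along the handle, and 20 mm between handle axis and foot, for fingers. Origin: middle of its underside, 6 mm above the bench; x along the handle away from the robot, y left along the row.
- red_cradle: Red plastic cradle, 74 x 40 mm, fixed on the old rack: a 4 mm foot and two V saddles 8 mm thick, 28 mm either side of its middle, that hold a handle; between them 48 mm free along the handle, and 20 mm between handle axis and foot, for fingers. Origin: middle of its underside, 6 mm above the bench; x along the handle away from the robot, y left along the row.
- yellow_cradle: Yellow plastic cradle, 74 x 40 mm, fixed on the old rack: a 4 mm foot and two V saddles 8 mm thick, 28 mm either side of its middle, that hold a handle; between them 48 mm free along the handle, and 20 mm between handle axis and foot, for fingers. Origin: middle of its underside, 6 mm above the bench; x along the handle away from the robot, y left along the row.
- black_cradle: Black plastic cradle, 74 x 40 mm, fixed on the old rack: a 4 mm foot and two V saddles 8 mm thick, 28 mm either side of its middle, that hold a handle; between them 48 mm free along the handle, and 20 mm between handle axis and foot, for fingers. Origin: middle of its underside, 6 mm above the bench; x along the handle away from the robot, y left along the row.
- old_rack: Fixed aluminium plate, 98 x 224 x 6 mm, that carries the four coloured cradles side by side at y = -84, -28, 28, 84 mm, in any order of colours. Origin: middle of its underside on the bench; x points away from the robot, y to the left along the row.
- new_rack: Fixed white plate, 98 x 224 x 6 mm, with four empty grey cradles shaped like the coloured ones at x = 0, y = -84, -28, 28, 84 mm. The Vs are 32 mm wide at the top, 39 mm above the bench, their bottoms 20 mm above it. A seated handle's middle is at x = 0, 31 mm above the bench. Origin: middle of its underside on the bench; x points away from the robot, y to the left along the row.
There are look-alikes about, which are no part of the job. Leave any orange or turquoise look-alike of the part that bears black_handle alone. What is shaped like the part that bears blue_handle but green or orange is not meant.

How it is judged:
By the outcome, as a careful person would: the job done as asked, in the order asked, and still so for the second after the job is handed in, with the robot touching nothing.
It also fails if it takes over 91 s, if anything falls off the work surface, if the arm or the gripper's body presses on something with over 40 N, if the wrist force passes 120 N, or if a joint passes its speed limit or range.

### The arm

A 6-joint arm with a two-finger parallel gripper is mounted at the origin on a cart in front of the work surface, level with it; the furniture and walls round the work are solid. World frame = base frame: x ahead of the robot, y to its left, z up, the work surface at z = 0. Lengths are in mm, angles in rad, forces in N, time in s.
With the tool pointing down it reaches from about 300 to 775 mm from the base axis. Payload 14.6 kg.
Tool frame: the origin (TCP) lies at the very end of the fingers, on their centre line; the grasp point (between the pads) lies 19 mm behind it; z points along the fingers, y is the line along which they close (so a half turn about z gives the same grasp; the last joint's range is limited). The gripper opens to 94 mm and grips with 3 to 60 N. Pads are 16 mm wide; open, the fingers measure 119 mm over their backs; the gripper's body (75 mm by 177 mm) begins 78 mm behind the grasp point.
Start: joints at [-1.327, 0.3, 1.521, -0, 1.321, -0.067], TCP at [168.194, -523.641, 175.746] pointing down, gripper open.
Joint ranges: [-3.03, 3.03], [-0.79, 2.21], [0.23, 2.52], [-1.04, 4.18], [0, 3.07], [-2.55, 2.55]. Speed limits (rad/s): [2.22, 2.22, 2.57, 3.14, 3.14, 3.14].

### API

Orientations are given as [roll, pitch, yaw] about the fixed x, y, z axes, in that order (R = Rz(yaw) Ry(pitch) Rx(roll)).
In Python, from cell import manip, optics gives the robot as it stands.
- The arm moves only by the shell command python3 -m crank 'ROWS' [FORCE]. ROWS is JSON, a list of rows, each a list of 7 numbers: the opening in per cent of the stroke, from 0 (shut) to 100 (fully open), then the shift along the tool's x, y, z in mm, then the turn, a rotation vector about the tool's x, y, z in rad. A call has 1 to 10 rows; each row is the pose to reach, as a shift and turn from the pose commanded when the call began, along the tool's axes at that moment; what a row does not reach only later rows make up. A row lasts 1/10 s, in which the tool goes at most 50 mm and 8.59 degrees, less where a joint would pass 70% of its speed; a pose out of reach is approached as far as the arm can. A call with a gripper value outside its range is refused whole. The fingers move at their own pace and stop on an object; FORCE is the grip in N (left out, the last holds). Time passes only in rows, so rows that repeat a pose let the fingers close. It gives the time, the measured TCP pose, the force, the opening and the grip force at its end, in the units of the state.
- manip.read_state(): the state, without advancing time (a new reading comes with each control period).
- optics.camera(name): name is "side" or "top" or "wrist"; returns (picture, depth): 400x640x3 uint8, red, green, blue; 400x640 float32, mm along the optical axis (not along the pixel's ray), 0 where there is no reading.
- optics.calibration(name): a dict with "camera_matrix" (3x3 intrinsics, pixels), "R" (3x3) and "t" (3): a world point X has camera coordinates R X + t. Camera axes: x right, y down, z forward; pixel columns grow to the right and rows downward; lengths in mm; the calibration is good to about 2 mm. A picture is of the moment at which its call begins: read the wrist's pose just before it. calibration takes no time and is no camera call; for the wrist camera it gives the pose at the moment of the call.
- manip.sign_off(): hands the job in; it is judged then, once.
The state is a dict: "clock": time; "joints": joint angles; "qd": joint speeds; "effort": joint torques, N m; "eef_pos": TCP position; "eef_rot": TCP orientation; "wrist_force": force on the tool from outside, world axes, zero at the start; "moment": the same for the moment, N m; "finger_gap": finger opening in mm; "finger_force": force on a finger pad.
Only numpy, scipy, OpenCV 4.12 (cv2) and the standard library are available. Lean on these libraries where they do the work, as an engineer would, in place of code of your own. Each camera call takes 0.05 s, during which the arm holds its last target. There are 200 camera calls.

## Working session

There is one attempt and no reset: what is moved stays moved. The work goes in short steps, Python scripts to look and compute and a shell command to move; the robot and the scene stay as the last step left them, time stands still between calls to the robot, and variables do not carry over. Pictures are saved under pics/ and viewed, at most 14 in all, crops included, and the job is handed in when it is done.

```bash
ls; mkdir -p pics; python3 - <<'E'
from cell import manip, optics
import cv2
s=manip.read_state(); print({k:s[k] for k in('clock','eef_pos','eef_rot','finger_gap','wrist_force')})
import numpy as np
for n in('top','side'):
    p,d=optics.camera(n); cv2.imwrite(f'pics/{n}0.png',p[:,:,::-1]); np.save(f'pics/{n}0.npy',d)
    c=optics.calibration(n); print(n,c)
E
```

```text
pics
{'clock': 0.0, 'eef_pos': array([ 168.12502948, -523.35561365,  175.18491111]), 'eef_rot': array([-3.14042925e+00, -6.36065957e-05,  3.10822360e-01]), 'finger_gap': 94.12878344014405, 'wrist_force': array([ 0.64173699,  1.14277623, -0.19153942])}
top {'camera_matrix': array([[492.20510481,   0.        , 326.1821    ],
       [  0.        , 492.20510481, 198.30374987],
       [  0.        ,   0.        ,   1.        ]]), 'R': array([[ 0.00518707, -0.99996735, -0.00619596],
       [-0.99657825, -0.00465816, -0.08252331],
       [ 0.08249176,  0.00660282, -0.99656987]]), 't': array([  13.52052979,  640.39608529, 1300.17173891])}
side {'camera_matrix': array([[368.08930395,   0.        , 321.18110085],
       [  0.        , 368.08930395, 202.19773625],
       [  0.        ,   0.        ,   1.        ]]), 'R': array([[-0.90268885, -0.43027189, -0.0043508 ],
       [-0.27211009,  0.57864768, -0.76884521],
       [ 0.33333007, -0.6928441 , -0.63942014]]), 't': array([579.90337066, 196.91774197, 732.09241825])}
```

View pics/top0.png

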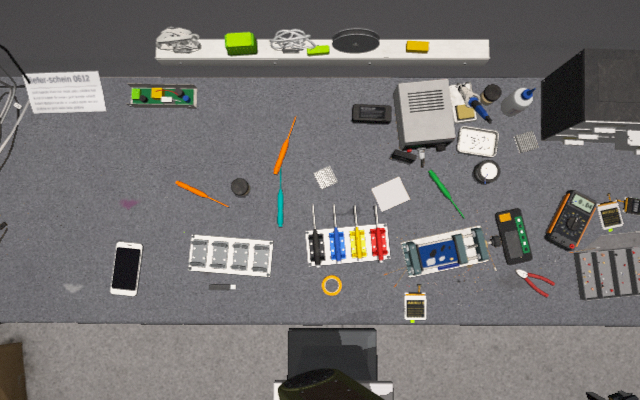

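View pics/side0.png

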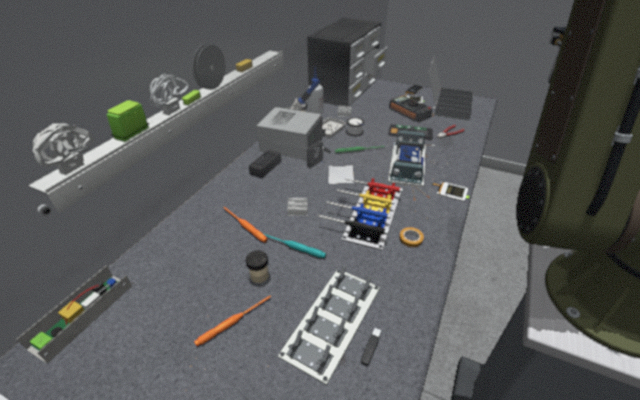

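```bash
python3 - <<'E'
import cv2
p=cv2.imread('pics/top0.png')
cv2.imwrite('pics/crop0.png',cv2.resize(p[200:275,185:395],None,fx=3.8,fy=3.8,interpolation=cv2.INTER_CUBIC))
E
```

```text
(no output)
```

View pics/crop0.png

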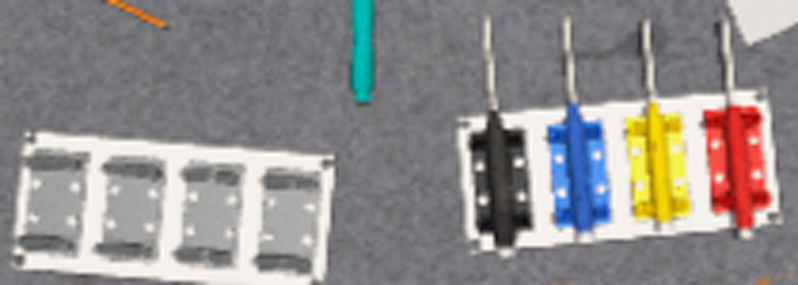

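The wanted drivers are the four in the old rack, at (317,245) black, (337,243) blue, (358,241) yellow and (380,239) red. Look-alikes to leave alone are orange at (200,193) and (285,147), turquoise at (280,200) and green at (446,193). The crop confirms black, blue, yellow, red from left to right. Both racks are slightly turned.

```bash
cat > h.py <<'E'
from cell import manip, optics
import numpy as np, cv2
from scipy.spatial.transform import Rotation as Ro
def ray(c,u,v,z):
    K,R,t=c['camera_matrix'],np.array(c['R']),np.array(c['t'])
    d=R.T@np.linalg.solve(K,[u,v,1.]); o=-R.T@t
    return o+d*(z-o[2])/d[2]
def fit(W,sx=98,sy=224): # corners TL,TR,BR,BL
    W=np.array(W)[:,:2]; L=np.array([[sx,sy],[sx,-sy],[-sx,-sy],[-sx,sy]])/2
    c=W.mean(0); a=L; b=W-c
    th=np.arctan2((a[:,0]*b[:,1]-a[:,1]*b[:,0]).sum(),(a*b).sum())
    r=np.array([[np.cos(th),-np.sin(th)],[np.sin(th),np.cos(th)]])
    return c,th,np.abs(W-c-L@r.T).max()
def slots(c,th):
    return [np.round(c+y*np.array([-np.sin(th),np.cos(th)]),1) for y in(84,28,-28,-84)]
def go(x,y,z,yaw):
    "tool-axis shift/turn to reach (TCP down) from current measured pose"
    s=manip.read_state(); R=Ro.from_euler('xyz',s['eef_rot'])
    T=Ro.from_euler('xyz',[np.pi,0,yaw])
    print('shift',np.round(R.inv().apply(np.array([x,y,z])-s['eef_pos']),1),'turn',np.round((R.inv()*T).as_rotvec(),4),'t',round(s['clock'],2))
E
python3 - <<'E'
from h import *
c=optics.calibration('top')
for n,P in dict(new=[(28,135),(332,157),(325,284),(15,267)],old=[(461,118),(768,92),(780,222),(472,250)]).items():
    W=[ray(c,u/3.8+185-.4,v/3.8+200-.4,6) for u,v in P]
    f=fit(W); print(n,f,slots(*f[:2]))
c=optics.calibration('wrist'); print(c); s=manip.read_state(); print(Ro.from_euler('xyz',s['eef_rot']).as_matrix())
E
```

```text
new (array([486.34854166, 275.42986625]), np.float64(-0.057385179649355786), np.float64(3.971070656869337)) [array([491.2, 359.3]), array([488. , 303.4]), array([484.7, 247.5]), array([481.5, 191.6])]
old (array([516.64837679, -42.6010844 ]), np.float64(0.09198446627797818), np.float64(2.6418733171046043)) [array([508.9,  41. ]), array([514.1, -14.7]), array([519.2, -70.5]), array([ 524.4, -126.2])]
{'camera_matrix': array([[281.81593319,   0.        , 318.95586068],
       [  0.        , 281.81593319, 198.75114853],
       [  0.        ,   0.        ,   1.        ]]), 'R': array([[ 0.30464063, -0.95246634, -0.00139697],
       [-0.91163517, -0.29200524,  0.28923045],
       [-0.27589019, -0.08683782, -0.95725848]]), 't': array([-549.74145246,  -31.10351909,  392.39704237])}
[[ 9.52092976e-01  3.05808599e-01 -2.57419748e-04]
 [ 3.05808703e-01 -9.52092475e-01  9.77580525e-04]
 [ 5.38651262e-05 -1.00946875e-03 -9.99999489e-01]]
```

```bash
python3 -c "
from h import *
go(520,-43,150,0.092)"
```

```text
shift [ 481.9 -349.7   25.6] turn [-1.000e-03  1.000e-04  2.188e-01] t 0.1
```

```bash
python3 -m crank '[[100,40,-29,2,0,0,0.02],[100,80,-58,4,0,0,0.04],[100,120,-87,6,0,0,0.06],[100,161,-117,9,0,0,0.08],[100,201,-146,11,0,0,0.1],[100,241,-175,13,0,0,0.12],[100,281,-204,15,0,0,0.14],[100,321,-233,17,0,0,0.16],[100,361,-262,19,0,0,0.18],[100,401,-291,21,0,0,0.2]]' 
python3 -c "
from h import *
go(520,-43,150,0.092)"
```

```text
clock: 1.1
eef_pos: [461.8, -122.0, 154.7]
eef_rot: [3.142, 0.0, 0.11]
wrist_force: [-0.2, 0.2, -0.3]
finger_gap: 94.1
finger_force: 0.0
shift [ 66.6 -72.1   4.6] turn [0.0001 0.     0.018 ] t 1.1
```

```bash
python3 -m crank '[[30,33,-36,2,0,0,0.01],[30,66,-72,5,0,0,0.018],[30,66,-72,5,0,0,0.018],[30,66,-72,5,0,0,0.018]]' 
python3 -c "
from h import *
s=manip.read_state();print(s['eef_pos'],s['finger_gap'])
c=optics.calibration('wrist');p,d=optics.camera('wrist');np.savez('pics/w1.npz',d=d,**c)
cv2.imwrite('pics/w1.png',p[:,:,::-1])"
```

```text
clock: 1.5
eef_pos: [518.5, -44.4, 149.1]
eef_rot: [-3.141, 0.001, 0.095]
wrist_force: [-0.6, -0.1, -0.4]
finger_gap: 65.4
finger_force: 0.0
[518.46334535 -44.44361483 149.12848706] 65.37306195123458
```

View pics/w1.png

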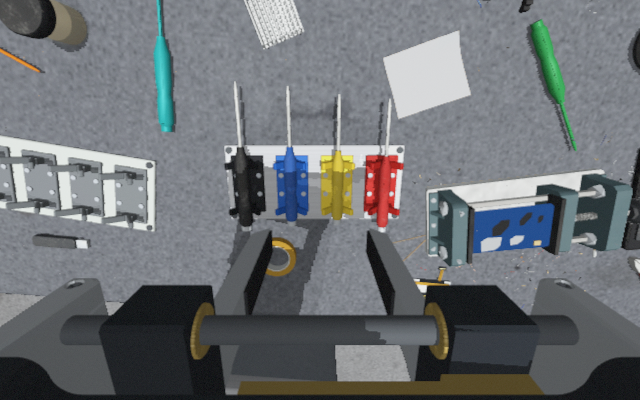

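```bash
python3 - <<'E'
import cv2
p=cv2.imread('pics/w1.png')
cv2.imwrite('pics/w1c.png',cv2.resize(p[130:240,210:415],None,fx=3.8,fy=3.8,interpolation=cv2.INTER_CUBIC))
E
```

```text
(no output)
```

View pics/w1c.png

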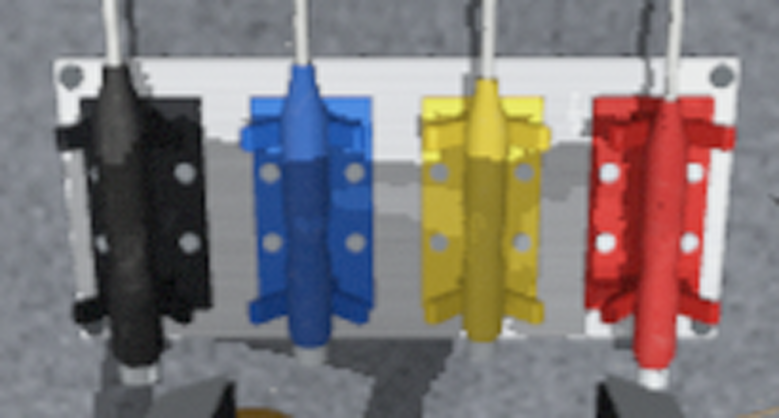

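```bash
python3 - <<'E'
from h import *
c=np.load('pics/w1.npz'); f=lambda u,v,z: ray(c,u/3.8+210-.4,v/3.8+130-.4,z)
r=fit([f(55,60,6),f(740,60,6),f(718,338,6),f(80,338,6)]); print(r,slots(*r[:2]))
for n,a,b,cap in[('black',(117,67),(137,366),380),('blue',(303,67),(309,345),360),('yellow',(485,80),(484,340),355),('red',(672,100),(655,368),385)]:
    A=f(*a,33);B=f(*b,31);C=f(b[0],cap,31)
    print(n,A[:2].round(1),B[:2].round(1),'len',np.linalg.norm(A-B).round(1),np.linalg.norm(A-C).round(1),'mid',((A+B)/2)[:2].round(1),((A+C)/2)[:2].round(1))
d=c['d']
for u,v in[(130,215),(307,200),(485,200),(660,215)]:
    print(d[int(v/3.8+130),int(u/3.8+210)])
# new rack rough
g=lambda u,v: ray(c,u,v,6); print(g(156,162),g(153,231))
E
```

```text
(array([515.22128161, -39.38799138]), np.float64(0.09378580920862045), np.float64(0.9298508621779007)) [array([507.4,  44.2]), array([512.6, -11.5]), array([517.8, -67.3]), array([ 523.1, -123. ])]
black [556.2  48.6] [459.   41.3] len 97.5 102.5 mid [507.6  44.9] [505.1  44.9]
blue [561.4  -7. ] [471.6 -14.4] len 90.1 95.4 mid [516.5 -10.7] [513.9 -10.9]
yellow [562.7 -61.8] [478.7 -71.1] len 84.5 89.7 mid [520.7 -66.5] [518.1 -66.8]
red [ 562.  -118.9] [ 474.2 -128.1] len 88.3 94.3 mid [ 518.1 -123.5] [ 515.1 -124. ]
327.61008
327.12048
329.78403
330.7339
[524.09920839 160.92427658   6.        ] [428.91647527 171.89238057   6.        ]
```

```bash
python3 -c "
from h import *
go(507.6,44.9,15,0.094)"
```

```text
shift [ -2.  -90.8 134.4] turn [-0.0001  0.0009 -0.0007] t 1.55
```

```bash
python3 -m crank '[[35,-1,-40,0,0,0,0],[35,-2,-80,25,0,0,0],[35,-2,-91,55,0,0,0],[35,-2,-91,90,0,0,0],[35,-2,-91,105,0,0,0],[35,-2,-91,105,0,0,0]]' 20
python3 -c "
from h import *
go(507.6,44.9,15,0.094)
c=optics.calibration('wrist');p,d=optics.camera('wrist')
cv2.imwrite('pics/w2.png',p[60:400,100:540,::-1])"
```

```text
clock: 2.15
eef_pos: [506.7, 44.1, 43.1]
eef_rot: [-3.141, 0.004, 0.091]
wrist_force: [-0.1, 0.1, 0.5]
finger_gap: 33.0
finger_force: 0.0
shift [ 1.1 -0.7 28.1] turn [-0.0002  0.0037 -0.0029] t 2.15
```

View pics/w2.png

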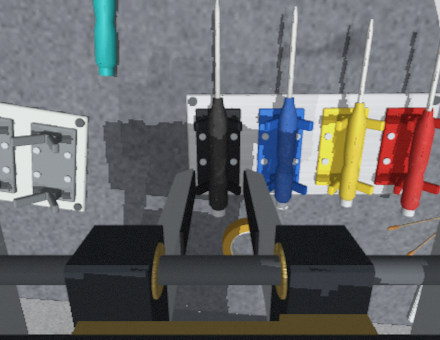

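The open fingers (crop columns 180 and 258) straddle the black handle (column 218). Going down and gripping.

```bash
python3 -m crank '[[35,1,-1,15,0,0,0],[35,1,-1,28,0,0,0],[35,1,-1,28,0,0,0],[0,1,-1,28,0,0,0],[0,1,-1,28,0,0,0],[0,1,-1,28,0,0,0],[0,1,-1,28,0,0,0],[0,1,-1,28,0,0,0]]' 20
python3 -c "
from h import *
go(486,200,110,-0.057)"
```

```text
clock: 3.0
eef_pos: [509.2, 46.4, 17.0]
eef_rot: [-3.142, -0.0, 0.093]
wrist_force: [-0.2, 0.9, 0.2]
finger_gap: 0.2
finger_force: 0.0
shift [  -8.8 -155.1  -93.1] turn [-0.     -0.0003  0.1498] t 3.0
```

```bash
python3 -c "
from h import *
c=optics.calibration('wrist');p,d=optics.camera('wrist')
cv2.imwrite('pics/w3.png',p[60:400,100:540,::-1]);np.savez('pics/w3.npz',d=d,**c)
s=manip.read_state();print(s['finger_gap'],s['finger_force'])"
```

```text
0.44003790238951385 0.0
```

View pics/w3.png

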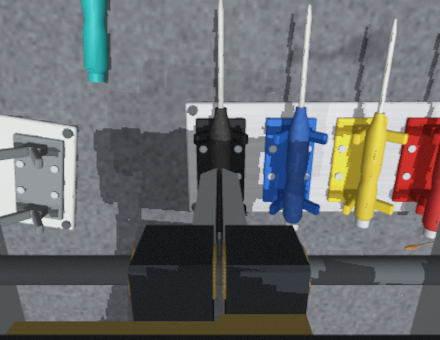

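```bash
python3 - <<'E'
from h import *
def w(c,d,u,v):
    return (c['R'].T@(np.linalg.solve(c['camera_matrix'],[u,v,1.])*d[v,u]-c['t'])).round(1)
c=np.load('pics/w3.npz')
for u,v in[(320,180),(320,190),(320,200),(320,215),(320,224),(312,232),(327,232),(312,245),(320,245),(312,260),(396,200),(475,200),(220,200),(345,230),(300,230),(370,170)]: print((u,v),w(c,c['d'],u,v))
c=np.load('pics/w1.npz')
print('w1',[w(c,c['d'],u,v) for u,v in[(244,187),(290,180),(338,180),(384,187),(300,120)]])
T=np.array([509.2,46.4,17]);c=np.load('pics/w3.npz')
for dz in(0,19,30):
    q=c['camera_matrix']@(c['R']@(T+[0,0,dz])+c['t']);print(dz,q[:2]/q[2])
E
```

```text
(320, 180) [548.8  48.7  37.4]
(320, 190) [542.5  48.2  40.1]
(320, 200) [535.5  47.5  40.5]
(320, 215) [524.5  46.5  40. ]
(320, 224) [518.2  45.9  41.1]
(312, 232) [516.5  51.1  52.4]
(327, 232) [517.3  41.2  52.2]
(312, 245) [516.9  50.7  72.6]
(320, 245) [515.7  45.8  69.2]
(312, 260) [517.3  50.3  91.1]
(396, 200) [539.6  -5.3  37.9]
(475, 200) [544.4 -60.5  37.1]
(220, 200) [5.155e+02 1.296e+02 1.000e-01]
(345, 230) [500.5  23.    5.7]
(300, 230) [498.6  60.6   9.5]
(370, 170) [553.    9.1   4.4]
w1 [array([511.8,  41.8,  40.7]), array([524.3, -10.6,  37.3]), array([529.3, -66.3,  36.5]), array([ 526. , -121.2,   36.2]), array([591.4, -14.8,  -0.6])]
0 [318.23196218 223.02054833]
19 [318.15802204 232.70073867]
30 [318.1089093  239.13054401]
```

```bash
python3 - <<'E'
from h import *
s=manip.read_state();print({k:np.round(s[k],2) for k in s})
c=np.load('pics/w3.npz');d=c['d'];p=cv2.imread('pics/w3.png')
for v in(235,250,265,275):
    print(v,[(u,int(d[v,u]),int(p[v-60,u-100].mean())) for u in range(292,350,3)])
    for a,b in((292,348),):
        X=lambda u:(c['R'].T@(np.linalg.solve(c['camera_matrix'],[u,v,1.])*d[v,u]-c['t'])).round(1)
        print([X(u).tolist() for u in (300,306,312,318,320,326,332)])
E
```

```text
{'clock': np.float64(3.05), 'joints': array([0.02, 0.41, 1.78, 0.  , 0.95, 1.5 ]), 'qd': array([ 0.,  0.,  0.,  0., -0., -0.]), 'effort': array([-1.000e-02, -5.269e+01, -2.852e+01,  2.000e-02, -7.000e-02,
       -0.000e+00]), 'eef_pos': array([509.16,  46.43,  16.9 ]), 'eef_rot': array([ 3.14, -0.  ,  0.09]), 'wrist_force': array([ 1.13, -0.41, -0.29]), 'moment': array([-0.03,  0.04, -0.01]), 'finger_force': np.float64(0.0), 'finger_gap': np.float64(0.44)}
235 [(292, 238, 137), (295, 238, 137), (298, 235, 26), (301, 181, 93), (304, 182, 92), (307, 182, 91), (310, 181, 93), (313, 182, 93), (316, 186, 70), (319, 186, 32), (322, 182, 73), (325, 182, 91), (328, 182, 91), (331, 181, 91), (334, 181, 90), (337, 182, 94), (340, 234, 110), (343, 235, 18), (346, 239, 131), (349, 238, 133)]
[[516.2, 58.7, 58.1], [516.1, 54.9, 57.2], [516.8, 51.0, 58.0], [515.9, 47.1, 55.1], [515.6, 45.7, 54.1], [517.4, 42.0, 57.3], [517.8, 38.1, 57.5]]
250 [(292, 242, 138), (295, 244, 138), (298, 161, 77), (301, 161, 93), (304, 162, 93), (307, 161, 90), (310, 163, 92), (313, 161, 91), (316, 164, 65), (319, 165,
[... 571 characters left out ...]
 90), (340, 146, 91), (343, 212, 63), (346, 246, 117), (349, 247, 130)]
[[516.0, 56.3, 95.2], [516.6, 53.2, 95.7], [515.8, 50.1, 93.8], [515.8, 46.9, 93.2], [516.0, 45.9, 93.5], [517.7, 42.9, 95.9], [517.6, 39.7, 95.1]]
275 [(292, 256, 120), (295, 137, 91), (298, 137, 91), (301, 137, 92), (304, 136, 88), (307, 137, 90), (310, 136, 92), (313, 137, 93), (316, 139, 38), (319, 145, 30), (322, 140, 42), (325, 136, 92), (328, 137, 91), (331, 136, 90), (334, 137, 93), (337, 137, 92), (340, 137, 91), (343, 137, 90), (346, 257, 73), (349, 257, 118)]
[[516.1, 55.7, 104.7], [517.1, 52.8, 105.8], [517.1, 49.9, 105.4], [512.3, 46.6, 97.2], [516.2, 45.9, 103.4], [517.3, 43.1, 104.7], [518.0, 40.2, 105.4]]
```

```bash
python3 -c "
import cv2
p=cv2.imread('pics/w3.png')
cv2.imwrite('pics/w3c.png',cv2.resize(p[100:270,150:290],None,fx=3.5,fy=3.5,interpolation=cv2.INTER_CUBIC))"
```

```text
(no output)
```

View pics/w3c.png

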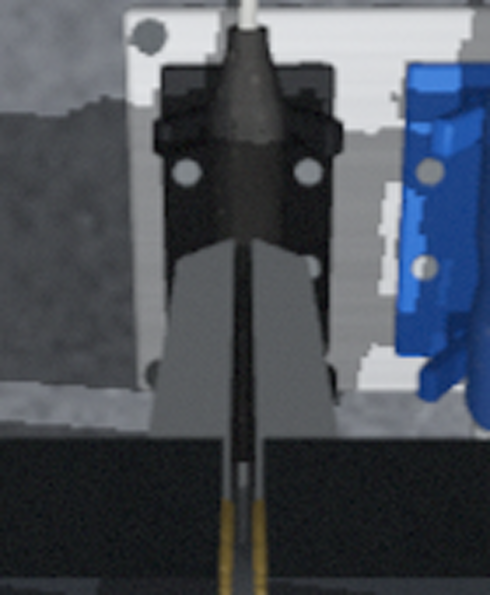

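```bash
python3 - <<'E'
from h import *
c=np.load('pics/w3.npz');d=c['d']
for u in(303,312,320,327): print(u,[(v,round(float((c['R'].T@(np.linalg.solve(c['camera_matrix'],[u,v,1.])*d[v,u]-c['t']))[2]),1)) for v in range(212,240,2)])
c=optics.calibration('side');p,d=optics.camera('side')
for T in([509,46,17],[509,46,47],[508,45,40]):
    q=c['camera_matrix']@(c['R']@np.array(T)+c['t']);print(T,q[:2]/q[2])
u,v=(q[:2]/q[2]).astype(int)
cv2.imwrite('pics/s1.png',cv2.resize(p[v-75:v+45,u-80:u+80,::-1],None,fx=5,fy=5,interpolation=cv2.INTER_CUBIC));print(u-80,v-75)
E
```

```text
303 [(212, 11.3), (214, 10.1), (216, 8.6), (218, 10.6), (220, 9.4), (222, 9.1), (224, 9.1), (226, 8.3), (228, 10.6), (230, 8.3), (232, 8.2), (234, 56.7), (236, 59.9), (238, 62.4)]
312 [(212, 37.4), (214, 38.8), (216, 39.3), (218, 38.6), (220, 38.7), (222, 38.4), (224, 38.4), (226, 39.8), (228, 38.5), (230, 49.1), (232, 52.4), (234, 55.5), (236, 59.4), (238, 63.3)]
320 [(212, 40.4), (214, 40.6), (216, 40.6), (218, 40.6), (220, 39.8), (222, 41.4), (224, 41.1), (226, 40.9), (228, 40.4), (230, 47.3), (232, 50.0), (234, 53.1), (236, 55.5), (238, 59.7)]
327 [(212, 40.5), (214, 38.6), (216, 39.6), (218, 40.1), (220, 40.1), (222, 39.2), (224, 39.0), (226, 38.8), (228, 38.6), (230, 50.1), (232, 52.2), (234, 56.4), (236, 60.5), (238, 62.5)]
[509, 46, 17] [364.27469433 233.03314436]
[509, 46, 47] [365.20178589 223.62817986]
[508, 45, 40] [365.54393036 225.71724208]
285 150
```

View pics/s1.png

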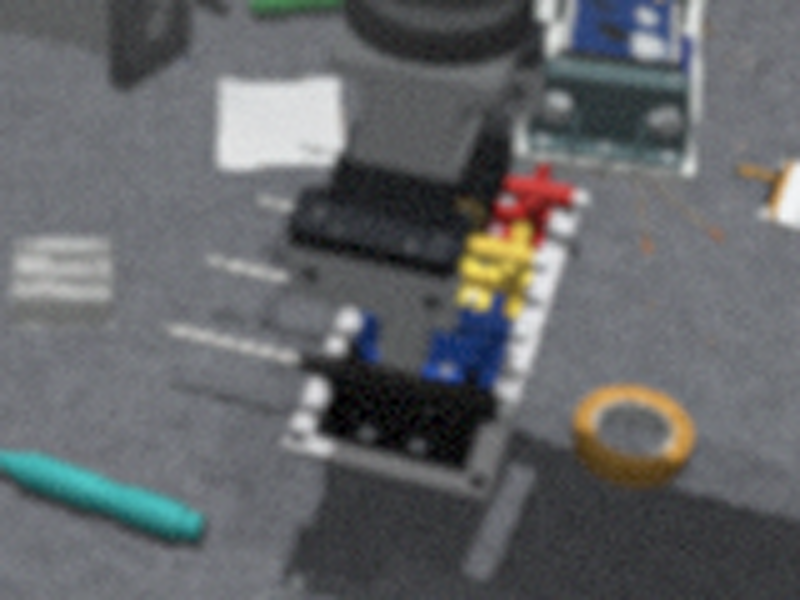

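The gripped gap is zero. Both the wrist depth and the side picture (fingertip at about (366,224), over the black handle) put the fingertips at z≈46 where the state says 17. The real tip is therefore about 29 mm higher than reported, so I'll open and go down 29 mm more, watching the force.

```bash
python3 -m crank '[[35,0,0,0,0,0,0],[35,0,0,0,0,0,0],[35,0,0,0,0,0,0],[35,0,0,10,0,0,0],[35,0,0,20,0,0,0],[35,0,0,24,0,0,0],[35,0,0,24,0,0,0]]' 20
python3 -c "
from h import *
c=optics.calibration('wrist');d=optics.camera('wrist')[1]
for u in(290,300,338,348): print(u,[(v,round(float((c['R'].T@(np.linalg.solve(c['camera_matrix'],[u,v,1.])*d[v,u]-c['t']))[2]),1)) for v in range(220,246,2)])"
```

```text
clock: 3.8
eef_pos: [508.5, 46.4, -8.3]
eef_rot: [-3.141, 0.002, 0.093]
wrist_force: [-0.4, -0.2, 0.1]
finger_gap: 33.2
finger_force: 0.0
290 [(220, 6.0), (222, 5.8), (224, 6.2), (226, 6.4), (228, 6.1), (230, 24.7), (232, 26.5), (234, 30.5), (236, 33.9), (238, 37.6), (240, 38.8), (242, 39.9), (244, 42.9)]
300 [(220, 10.2), (222, 11.5), (224, 9.0), (226, 10.3), (228, 9.2), (230, 9.6), (232, 8.6), (234, 9.4), (236, 8.9), (238, 9.8), (240, 9.9), (242, 8.5), (244, 10.1)]
338 [(220, 11.3), (222, 10.9), (224, 9.9), (226, 11.1), (228, 10.0), (230, 10.8), (232, 9.1), (234, 9.3), (236, 9.4), (238, 9.6), (240, 10.8), (242, 9.1), (244, 9.7)]
348 [(220, 5.8), (222, 5.8), (224, 5.7), (226, 5.0), (228, 5.5), (230, 24.3), (232, 27.2), (234, 32.0), (236, 34.0), (238, 37.6), (240, 40.0), (242, 43.3), (244, 44.5)]
```

```bash
python3 -m crank '[[35,0,0,5,0,0,0],[35,0,0,5,0,0,0],[0,0,0,5,0,0,0],[0,0,0,5,0,0,0],[0,0,0,5,0,0,0],[0,0,0,5,0,0,0],[0,0,0,5,0,0,0]]' 20
python3 -c "
from h import *
go(486,200,70,-0.057)"
```

```text
clock: 4.55
eef_pos: [509.4, 45.7, -11.8]
eef_rot: [3.141, -0.001, 0.093]
wrist_force: [-0.8, -4.9, 3.7]
finger_gap: 16.2
finger_force: 20.0
shift [  -9.  -155.7  -82. ] turn [ 0.0009 -0.0007  0.1498] t 4.55
```

```bash
python3 -m crank '[[0,0,0,-30,0,0,0],[0,0,0,-75,0,0,0],[0,-3,-50,-82,0,0,0.05],[0,-6,-100,-82,0,0,0.1],[0,-9,-150,-82,0,0,0.15],[0,-9,-156,-82,0,0,0.15],[0,-9,-156,-82,0,0,0.15],[0,-9,-156,-82,0,0,0.15]]'
python3 -c "
from h import *
c=optics.calibration('wrist');p,d=optics.camera('wrist');np.savez('pics/w4.npz',d=d,**c)
cv2.imwrite('pics/w4.png',p[:,:,::-1])
s=manip.read_state();print(s['eef_pos'],s['finger_gap'])"
```

```text
clock: 5.35
eef_pos: [485.8, 200.1, 69.7]
eef_rot: [3.141, 0.0, -0.057]
wrist_force: [-0.4, -0.1, -0.0]
finger_gap: 15.9
finger_force: 20.0
[485.92873242 199.78363226  69.69055919] 16.15325486632051
```

View pics/w4.png

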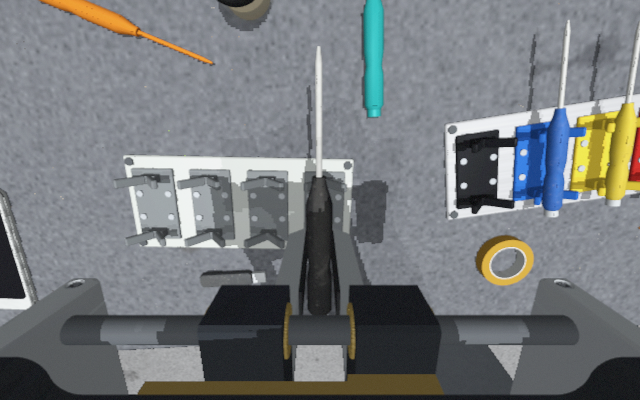

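```bash
python3 - <<'E'
import cv2
p=cv2.imread('pics/w4.png')
cv2.imwrite('pics/w4c.png',cv2.resize(p[145:260,115:365],None,fx=3.2,fy=3.2,interpolation=cv2.INTER_CUBIC))
E
```

```text
(no output)
```

View pics/w4c.png

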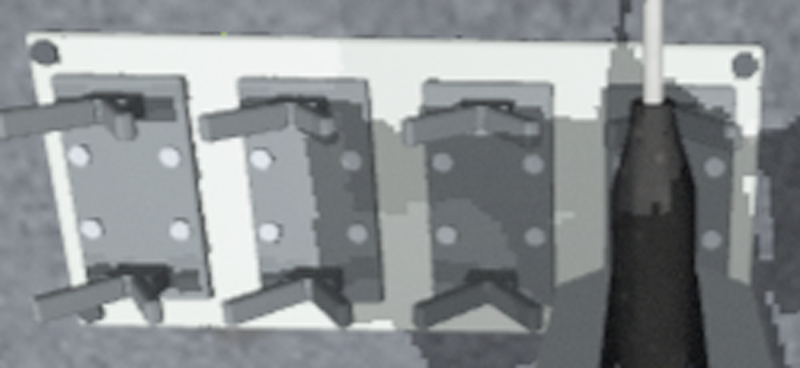

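```bash
python3 - <<'E'
from h import *
c=np.load('pics/w4.npz'); f=lambda u,v,z: ray(c,u/3.2+115-.4,v/3.2+145-.4,z)
C=[]
for h in[[(79,157),(169,157),(92,229),(180,229)],[(261,159),(351,160),(269,232),(358,233)],[(442,162),(533,163),(446,235),(535,237)]]:
    W=[f(*a,10) for a in h]; C.append(np.mean(W,0)[:2]); print(C[-1].round(1),np.ptp(W,axis=0).round(1))
C=np.array(C); v=(C[2]-C[0])/2; th=np.arctan2(v[0],-v[1]); print('pitch',np.linalg.norm(v),'slot4',C.mean(0)+2*v,'yaw',np.arctan2(-(-v[0]),-v[1])*-1, th)
TL,TR,BL=f(26,33,6)[:2],f(764,46,6)[:2],f(80,325,6)[:2]
print(TL,TR,BL,'center',(TR+BL)/2,np.linalg.norm(TL-TR),np.linalg.norm(TL-BL))
cen=(TR+BL)/2; e=(TL-TR)/np.linalg.norm(TL-TR); print('yaw',np.arctan2(-e[0],e[1]),[ (cen+k*e).round(1) for k in(84,28,-28,-84)])
# held handle axis: nose & position relative tool
go(*(C.mean(0)+2*v),-11,np.arctan2(-e[0],e[1]))
E
```

```text
[490.9 363.2] [25.3 29.4  0. ]
[486.7 307.2] [26.  29.6  0. ]
[482.3 251.3] [26.4 29.9  0. ]
pitch 56.1239201350821 slot4 [478.0231492  195.31717342] yaw 0.0766949708858284 -0.0766949708858284
[541.83438042 385.5242738 ] [524.9531049 163.642899 ] [445.24731538 392.74335756] center [485.10021014 278.19312828] 222.52263243563527 96.85647269551642
yaw -0.07593614183932701 [array([491.5, 362. ]), array([487.2, 306.1]), array([483. , 250.3]), array([478.7, 194.4])]
shift [-7.6  4.9 80.7] turn [0.0002 0.0001 0.0179] t 5.4
```

```bash
python3 -m crank '[[0,-7,5,30,0,0,0.018],[0,-7,5,55,0,0,0.018],[0,-7,5,70,0,0,0.018],[0,-7,5,81,0,0,0.018],[0,-7,5,81,0,0,0.018],[0,-7,5,81,0,0,0.018]]'
python3 -m crank '[[35,0,0,0,0,0,0],[35,0,0,0,0,0,0],[35,0,0,0,0,0,0],[35,0,0,-40,0,0,0],[35,0,0,-80,0,0,0],[35,0,0,-80,0,0,0]]'
python3 -c "
from h import *
c=optics.calibration('wrist');p,d=optics.camera('wrist');np.savez('pics/w5.npz',d=d,**c)
cv2.imwrite('pics/w5.png',cv2.resize(p[130:290,200:400,::-1],None,fx=3.5,fy=3.5,interpolation=cv2.INTER_CUBIC))
go(516.5,-10.7,70,.094)"
```

```text
clock: 6.0
eef_pos: [478.8, 195.7, -11.1]
eef_rot: [3.142, -0.0, -0.076]
wrist_force: [0.2, 0.0, -0.5]
finger_gap: 16.0
finger_force: 20.0
clock: 6.6
eef_pos: [480.9, 197.2, 73.7]
eef_rot: [-3.139, -0.008, -0.075]
wrist_force: [1.1, 0.3, 0.8]
finger_gap: 32.9
finger_force: 0.0
shift [ 52.3 204.1   0.9] turn [-0.0014 -0.0046 -0.1691] t 6.65
```

View pics/w5.png

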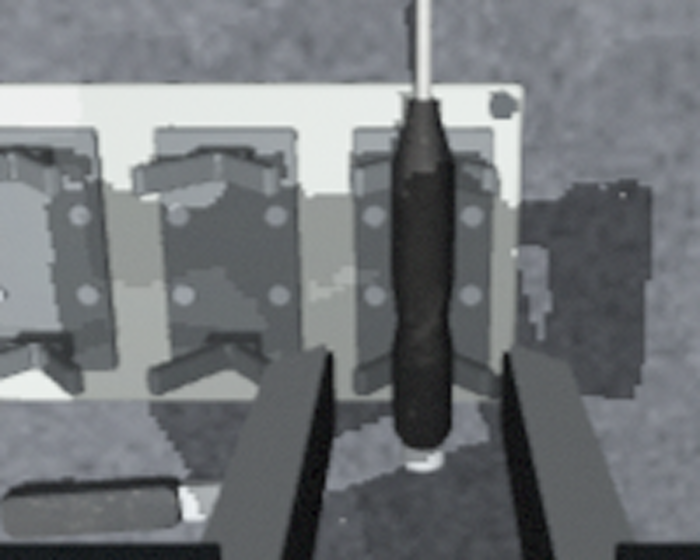

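Black sits in the rightmost grey cradle, with its nose at crop (424,98) and butt at (422,447). Next is blue.

```bash
python3 -m crank '[[35,12,48,0,0,0,-0.04],[35,25,96,0,0,0,-0.08],[35,38,145,0,0,0,-0.12],[35,50,190,0,0,0,-0.16],[35,54,202,0,0,0,-0.17],[35,54,202,0,0,0,-0.17],[35,54,202,0,0,0,-0.17],[35,54,202,0,0,0,-0.17]]'
python3 -c "
from h import *
c=np.load('pics/w5.npz'); f=lambda u,v,z: ray(c,u/3.5+200-.4,v/3.5+130-.4,z)
A=f(424,98,33);B=f(422,447,32);print(A,B,(A+B)/2)
go(516.5,-10.7,-12,.094)"
```

```text
clock: 7.45
eef_pos: [516.7, -8.0, 68.3]
eef_rot: [-3.141, 0.001, 0.096]
wrist_force: [-0.4, 0.3, 0.1]
finger_gap: 32.9
finger_force: 0.0
[526.82895465 191.32650849  33.        ] [428.48215752 199.23119098  32.        ] [477.65555609 195.27884974  32.5       ]
shift [-0.4  2.7 80.3] turn [-0.0003  0.0007  0.0018] t 7.45
```

```bash
python3 -m crank '[[35,0,3,30,0,0,0.002],[35,0,3,60,0,0,0.002],[35,0,3,80,0,0,0.002],[35,0,3,80,0,0,0.002],[35,0,3,80,0,0,0.002],[0,0,3,80,0,0,0.002],[0,0,3,80,0,0,0.002],[0,0,3,80,0,0,0.002],[0,0,3,80,0,0,0.002],[0,0,3,80,0,0,0.002]]' 20
python3 -c "
from h import *
go(482.7,250.8,68,-.076)"
```

```text
clock: 8.45
eef_pos: [517.9, -10.5, -10.2]
eef_rot: [-3.14, -0.002, 0.093]
wrist_force: [-1.5, 14.6, 6.8]
finger_gap: 13.6
finger_force: 20.0
shift [ -10.7 -263.6  -77.6] turn [-0.0022 -0.0014  0.1688] t 8.45
```

```bash
python3 -m crank '[[0,0,0,-40,0,0,0],[0,0,0,-80,0,0,0],[0,-2,-50,-80,0,0,0.03],[0,-4,-100,-80,0,0,0.06],[0,-6,-150,-80,0,0,0.1],[0,-8,-200,-80,0,0,0.14],[0,-9,-250,-80,0,0,0.169],[0,-9,-263,-80,0,0,0.169],[0,-9,-263,-80,0,0,0.169],[0,-9,-263,-80,0,0,0.169]]'
python3 -c "
from h import *
s=manip.read_state();print(s['eef_pos'])
go(483.2,250.8,-12,-.076)"
```

```text
clock: 9.45
eef_pos: [484.2, 248.1, 68.9]
eef_rot: [3.141, -0.0, -0.076]
wrist_force: [0.2, -0.3, -0.3]
finger_gap: 13.7
finger_force: 20.0
[484.1831337  248.09685827  68.88809522]
shift [-1.2 -2.6 80.9] turn [ 0.0002 -0.0001 -0.    ] t 9.45
```

```bash
python3 -m crank '[[0,-1,-3,30,0,0,0],[0,-1,-3,55,0,0,0],[0,-1,-3,70,0,0,0],[0,-1,-3,79,0,0,0],[0,-1,-3,79,0,0,0],[0,-1,-3,79,0,0,0]]'
python3 -m crank '[[35,0,0,0,0,0,0],[35,0,0,0,0,0,0],[35,0,0,0,0,0,0],[35,0,0,-40,0,0,0],[35,0,0,-79,0,0,0],[35,0,0,-79,0,0,0],[35,0,0,-79,0,0,0]]'
python3 -c "
from h import *
c=optics.calibration('wrist');p,d=optics.camera('wrist');np.savez('pics/w6.npz',d=d,**c)
cv2.imwrite('pics/w6.png',p[:,:,::-1])
go(520.7,-66.5,70,.094)"
```

```text
clock: 10.05
eef_pos: [483.8, 251.0, -9.9]
eef_rot: [-3.142, -0.0, -0.077]
wrist_force: [0.1, -0.4, -0.1]
finger_gap: 14.0
finger_force: 20.0
clock: 10.75
eef_pos: [483.5, 252.0, 69.2]
eef_rot: [-3.141, -0.001, -0.076]
wrist_force: [-0.1, -0.6, -0.6]
finger_gap: 33.0
finger_force: 0.0
shift [ 61.9 314.5  -1.8] turn [ 0.0003  0.0007 -0.1701] t 10.8
```

```bash
python3 -m crank '[[35,9,48,0,0,0,-0.025],[35,18,96,0,0,0,-0.05],[35,28,145,0,0,0,-0.08],[35,38,193,0,0,0,-0.1],[35,47,241,0,0,0,-0.13],[35,56,288,0,0,0,-0.16],[35,62,314,0,0,0,-0.17],[35,62,314,0,0,0,-0.17],[35,62,314,0,0,0,-0.17],[35,62,314,0,0,0,-0.17]]'
python3 -c "
from h import *
d=optics.camera('wrist');c=optics.calibration('wrist');cv2.imwrite('pics/w7.png',d[0][:,:,::-1])
go(520.7,-66.5,-12,.094)"
```

```text
clock: 11.8
eef_pos: [520.7, -64.7, 68.0]
eef_rot: [-3.141, 0.001, 0.095]
wrist_force: [0.8, -0.7, 0.7]
finger_gap: 33.1
finger_force: 0.0
shift [-0.3  1.8 80.3] turn [-0.0004  0.0009  0.001 ] t 11.85
```

```bash
python3 -m crank '[[35,0,2,30,0,0,0.001],[35,0,2,60,0,0,0.001],[35,0,2,80,0,0,0.001],[35,0,2,80,0,0,0.001],[35,0,2,80,0,0,0.001],[0,0,2,80,0,0,0.001],[0,0,2,80,0,0,0.001],[0,0,2,80,0,0,0.001],[0,0,2,80,0,0,0.001],[0,0,2,80,0,0,0.001]]' 20
cat >> h.py <<'E'
HUE=dict(blue=(100,125),yellow=(20,35),red=(170,10))
def handle(img,c,col,cols,z=31):
    "mid and direction of a coloured handle in image columns cols"
    h=cv2.cvtColor(img,cv2.COLOR_BGR2HSV); lo,hi=HUE[col]; H=h[...,0]
    m=((H>=lo)&(H<=hi) if lo<hi else (H>=lo)|(H<=hi))&(h[...,1]>120)&(h[...,2]>50)
    m[:,:cols[0]]=0; m[:,cols[1]:]=0
    n,l,s,_=cv2.connectedComponentsWithStats(m.astype(np.uint8)); k=1+s[1:,4].argmax()
    v,u=np.nonzero(l==k); A=ray(c,u[v==v.min()].mean(),v.min()-.5,z+1); B=ray(c,u[v==v.max()].mean(),v.max()+.5,z)
    print(col,'mid',((A+B)/2)[:2].round(1),'len',np.linalg.norm(A-B).round(1),'yaw',np.arctan2(*(A-B)[1::-1]).round(3))
E
python3 -c "
from h import *
handle(cv2.imread('pics/w6.png'),np.load('pics/w6.npz'),'blue',(200,440))
go(487,306.7,68,-.076)"
```

```text
clock: 12.85
eef_pos: [521.8, -66.3, -10.3]
eef_rot: [-3.14, -0.001, 0.093]
wrist_force: [-1.4, 13.6, 6.9]
finger_gap: 13.4
finger_force: 20.0
blue mid [481.9 251.5] len 92.8 yaw -0.071
shift [   0.  -374.8  -77.6] turn [-0.002  -0.0011  0.1688] t 12.85
```

```bash
python3 -m crank '[[0,0,0,-40,0,0,0],[0,0,0,-80,0,0,0],[0,0,-48,-80,0,0,0.02],[0,0,-96,-80,0,0,0.04],[0,0,-144,-80,0,0,0.06],[0,0,-192,-80,0,0,0.08],[0,0,-240,-80,0,0,0.1],[0,0,-288,-80,0,0,0.13],[0,0,-336,-80,0,0,0.15],[0,1,-375,-80,0,0,0.169]]'
python3 -m crank '[[0,0,0,0,0,0,0],[0,0,0,0,0,0,0],[0,0,0,0,0,0,0]]'
python3 -c "
from h import *
go(487,306.7,-12,-.076)"
```

```text
clock: 13.85
eef_pos: [487.0, 308.2, 69.4]
eef_rot: [-3.141, -0.001, -0.076]
wrist_force: [0.6, -0.6, 0.1]
finger_gap: 13.2
finger_force: 20.0
clock: 14.15
eef_pos: [487.8, 304.7, 68.9]
eef_rot: [3.142, -0.0, -0.077]
wrist_force: [0.9, 0.5, -0.2]
finger_gap: 12.9
finger_force: 20.0
shift [-1.  -1.9 80.9] turn [ 0.0001 -0.0001 -0.0009] t 14.15
```

```bash
python3 -m crank '[[0,0,-2,30,0,0,0],[0,0,-2,55,0,0,0],[0,0,-2,70,0,0,0],[0,0,-2,79,0,0,0],[0,0,-2,79,0,0,0],[0,0,-2,79,0,0,0]]'
python3 -m crank '[[35,0,0,0,0,0,0],[35,0,0,0,0,0,0],[35,0,0,0,0,0,0],[35,0,0,-40,0,0,0],[35,0,0,-79,0,0,0],[35,0,0,-79,0,0,0],[35,0,0,-79,0,0,0]]'
python3 -c "
from h import *
c=optics.calibration('wrist');p,d=optics.camera('wrist')
handle(p[:,:,::-1].copy(),c,'yellow',(200,440))
go(518.1,-123.5,70,.094)"
```

```text
clock: 14.75
eef_pos: [488.3, 307.4, -9.6]
eef_rot: [-3.141, -0.001, -0.077]
wrist_force: [-0.4, -0.1, -0.2]
finger_gap: 13.0
finger_force: 20.0
clock: 15.45
eef_pos: [488.0, 307.7, 69.3]
eef_rot: [-3.141, -0.001, -0.076]
wrist_force: [-1.0, 0.2, -0.5]
finger_gap: 32.7
finger_force: 0.0
yellow mid [273.3 276.4] len 109.5 yaw -1.347
shift [ 63.4 427.3  -1.8] turn [ 0.0004  0.0007 -0.1702] t 15.5
```

```bash
python3 -m crank '[[35,7,48,0,0,0,-0.02],[35,14,96,0,0,0,-0.04],[35,21,144,0,0,0,-0.06],[35,28,192,0,0,0,-0.08],[35,35,240,0,0,0,-0.1],[35,42,288,0,0,0,-0.12],[35,49,336,0,0,0,-0.14],[35,56,384,0,0,0,-0.16],[35,63,427,0,0,0,-0.17],[35,63,427,0,0,0,-0.17]]'
python3 -m crank '[[35,0,0,0,0,0,0],[35,0,0,0,0,0,0]]'
python3 -c "
from h import *
c=optics.calibration('wrist');p,d=optics.camera('wrist')
go(518.1,-123.5,-12,.094)"
```

```text
clock: 16.5
eef_pos: [517.3, -127.0, 67.2]
eef_rot: [-3.141, 0.002, 0.09]
wrist_force: [0.5, 0.1, -0.1]
finger_gap: 33.0
finger_force: 0.0
clock: 16.7
eef_pos: [517.6, -122.0, 67.9]
eef_rot: [-3.141, 0.002, 0.094]
wrist_force: [0.2, 0.2, -0.0]
finger_gap: 32.9
finger_force: 0.0
shift [ 0.2  1.8 80.2] turn [-0.0005  0.0011  0.001 ] t 16.75
```

```bash
python3 -m crank '[[35,0,1,30,0,0,0],[35,0,1,60,0,0,0],[35,0,1,80,0,0,0],[35,0,1,80,0,0,0],[35,0,1,80,0,0,0],[0,0,1,80,0,0,0],[0,0,1,80,0,0,0],[0,0,1,80,0,0,0],[0,0,1,80,0,0,0],[0,0,1,80,0,0,0]]' 20
python3 -c "
from h import *
go(491.2,362.6,68,-.076)"
```

```text
clock: 17.75
eef_pos: [518.6, -122.9, -10.4]
eef_rot: [-3.14, -0.001, 0.094]
wrist_force: [-0.1, 9.3, 6.3]
finger_gap: 13.1
finger_force: 20.0
shift [  18.3 -486.   -77.8] turn [-0.0013 -0.001   0.1698] t 17.75
```

```bash
python3 -m crank '[[0,0,0,-40,0,0,0],[0,0,0,-80,0,0,0],[0,2,-48,-80,0,0,0.02],[0,4,-96,-80,0,0,0.04],[0,6,-144,-80,0,0,0.06],[0,8,-192,-80,0,0,0.08],[0,10,-240,-80,0,0,0.1],[0,12,-288,-80,0,0,0.11],[0,14,-336,-80,0,0,0.12],[0,16,-384,-80,0,0,0.13]]'
python3 -c "
from h import *
go(491.2,362.6,69,-.076)"
```

```text
clock: 18.75
eef_pos: [497.8, 261.9, 69.4]
eef_rot: [-3.141, -0.001, -0.037]
wrist_force: [0.7, 0.1, 0.7]
finger_gap: 13.0
finger_force: 20.0
shift [ -10.3 -100.4    0.4] turn [-0.0004 -0.0008  0.0394] t 18.75
```

```bash
python3 -m crank '[[0,-5,-48,0,0,0,0.02],[0,-10,-96,0,0,0,0.039],[0,-10,-100,0,0,0,0.039],[0,-10,-100,0,0,0,0.039],[0,-10,-100,0,0,0,0.039]]'
python3 -c "
from h import *
go(491.4,362.6,-12,-.076)"
```

```text
clock: 19.25
eef_pos: [491.9, 359.2, 68.8]
eef_rot: [3.141, 0.0, -0.076]
wrist_force: [0.1, -0.3, -0.8]
finger_gap: 12.7
finger_force: 20.0
shift [-0.8 -3.3 80.8] turn [0.0003 0.0001 0.0004] t 19.25
```

Then place it, lift, and back off towards −y for a final look.

```bash
python3 -m crank '[[0,-1,-3,30,0,0,0],[0,-1,-3,55,0,0,0],[0,-1,-3,70,0,0,0],[0,-1,-3,79,0,0,0],[0,-1,-3,79,0,0,0],[0,-1,-3,79,0,0,0]]'
python3 -m crank '[[35,0,0,0,0,0,0],[35,0,0,0,0,0,0],[35,0,0,0,0,0,0],[35,0,0,-40,0,0,0],[35,0,0,-85,0,0,0],[35,0,30,-110,0,0,0],[35,0,80,-120,0,0,0],[35,0,80,-120,0,0,0],[35,0,80,-120,0,0,0],[35,0,80,-120,0,0,0]]'
python3 -c "
from h import *
c=optics.calibration('wrist');p,d=optics.camera('wrist');np.savez('pics/w8.npz',d=d,**c)
cv2.imwrite('pics/w8.png',cv2.resize(p[100:270,180:460,::-1],None,fx=2.8,fy=2.8,interpolation=cv2.INTER_CUBIC))"
```

```text
clock: 19.85
eef_pos: [491.5, 362.9, -9.6]
eef_rot: [-3.141, -0.001, -0.076]
wrist_force: [-0.5, -0.0, 0.2]
finger_gap: 12.7
finger_force: 20.0
clock: 20.85
eef_pos: [484.9, 284.0, 109.5]
eef_rot: [3.142, 0.0, -0.075]
wrist_force: [-0.2, 0.5, -0.6]
finger_gap: 33.0
finger_force: 0.0
```

View pics/w8.png

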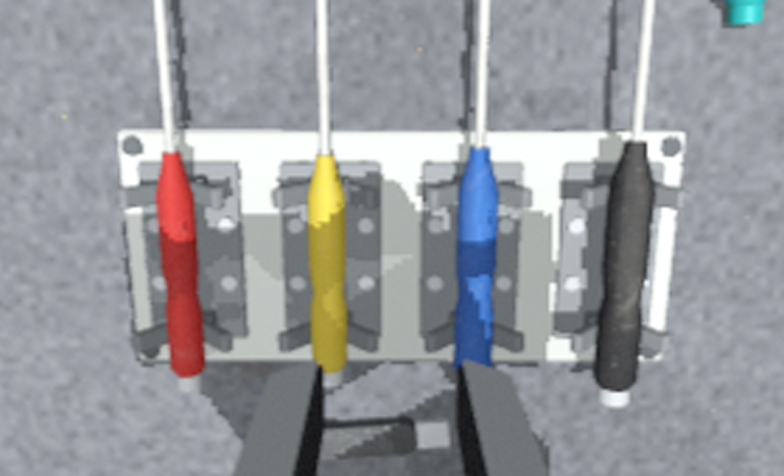

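The white rack now reads red, yellow, blue, black from left to right, each in its own V. I'll check the centring, then hand in.

```bash
python3 -c "
from h import *
c=np.load('pics/w8.npz'); f=lambda u,v,z: ray(c,u/2.8+180-.4,v/2.8+100-.4,z)
for n,a,b,s in[('red',(171,152),(187,375),(491.2,362.6)),('yel',(325,155),(329,370),(487,306.7)),('blu',(479,148),(473,366),(482.7,250.8)),('blk',(636,142),(616,390),(478.4,194.9))]:
    A=f(*a,33);B=f(*b,31);print(n,(((A+B)/2)[:2]-s).round(1),np.linalg.norm(A-B).round(1))
D=c['d']
def z(u,v):
    u=int(u/2.8+180);v=int(v/2.8+100);return (c['R'].T@(np.linalg.solve(c['camera_matrix'],[u,v,1.])*D[v,u]-c['t']))[2].round(1)
print([(z(*a),z(*b)) for a,b in[((178,200),(187,355)),((326,200),(329,350)),((478,190),(475,340)),((632,190),(617,370))]])
print(manip.sign_off())"
```

```text
red [ 0.1 -0.1] 88.1
yel [0.6 0.2] 84.8
blu [2.7 0. ] 85.6
blk [-1.4 -0.3] 98.1
[(np.float64(36.2), np.float64(37.4)), (np.float64(36.7), np.float64(37.9)), (np.float64(38.0), np.float64(39.5)), (np.float64(39.8), np.float64(39.9))]
the job is handed in; nothing more can be done
None
```

All four drivers are in the white rack in reverse order, left to right red, yellow, blue, black. Each is level and within about 3 mm of its cradle's middle, and the job was handed in at about 21 s.

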